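# Set the bent chocolate arch on the showpiece base

### The arm

A 6-joint arm with a two-finger parallel gripper is mounted at the origin on the work surface. World frame = base frame: x ahead of the robot, y to its left, z up, the work surface at z = 0. Lengths are in mm, angles in degrees, forces in N, time in s.
With the tool pointing down it reaches from about 300 to 850 mm from the base axis. Payload 4.2 kg.
Tool frame: the origin (TCP) lies between the finger pads; the fingertips stand 22 mm ahead of it and the grasp point (between the pads) lies 3 mm ahead of it; z points along the fingers, y is the direction in which the jaws open and shut (so a half turn about z gives the same grasp; the last joint's range is limited). The gripper opens to 91 mm and grips with 3 to 60 N. Pads are 32 mm wide; open, the fingers measure 118 mm over their backs; the gripper's body (76 mm by 178 mm) begins 60 mm behind the grasp point.
Start: joints at [-65.203, 18.312, 89.639, -0, 72.044, -1.146], TCP at [251.558, -517.068, 235.976] pointing down, gripper open.
Joint ranges: [-177.97, 177.97], [-48.28, 115.42], [12.27, 149.76], [-77.06, 257.06], [2.81, 150.46], [-146.56, 146.56]. Speed limits (degrees/s): [147.25, 147.25, 180, 180, 180, 180].

### API

Orientations are given as [roll, pitch, yaw] about the fixed x, y, z axes, in that order (R = Rz(yaw) Ry(pitch) Rx(roll)).
In Python, from workcell import * gives the robot as it stands.
- The arm moves only by the shell command python3 -m jog 'ROWS' [OPENING] [FORCE]. ROWS is text: rows parted by semicolons, each of 6 numbers parted by spaces: the shift along the tool's x, y, z in units of 0.5 m (1.0 is 0.5 m), then the turn, a rotation vector about the tool's x, y, z in units of pi/2 rad (1.0 is pi/2 rad). A call has 1 to 20 rows; each row is the pose to reach, as a shift and turn from the pose measured when the call began, along the tool's axes at that moment; what a row does not reach only later rows make up. A row lasts 1/12 s, in which the tool goes at most 41.7 mm and 7.16 degrees, less where a joint would pass 70% of its speed; a pose out of reach is approached as far as the arm can. A call with a number of a shift or a turn outside -1 to 1 is refused whole. A call with a gripper value outside its range is refused whole. OPENING is the opening, from -1 (shut) to 1 (fully open), set as the call begins (- or left out, the last holds). The fingers move at their own pace and stop on an object; FORCE is the grip in N (left out, the last holds). Time passes only in rows, so rows that repeat a pose let the fingers close. It gives the time, the measured TCP pose, the force and the opening at its end, in the units of the state.
- state(): the state, without advancing time (a new reading comes with each control period).
- grab_frame(name): name is "side" or "top" or "wrist"; returns the picture (384x512x3 uint8, red, green, blue); there is no depth.
- calibration(name): a dict with "mtx" (3x3 intrinsics, pixels), "rvec" (rotation vector, rad) and "tvec" (3), from world to camera coordinates, as OpenCV has them. Camera axes: x right, y down, z forward; pixel columns grow to the right and rows downward; lengths in mm; the calibration is good to about 2 mm. A picture is of the moment at which its call begins: read the wrist's pose just before it. calibration takes no time and is no camera call; for the wrist camera it gives the pose at the moment of the call.
- job_done(): hands the job in, once; it reports no verdict.
Trained networks look in the newest picture that a camera, given by its name, has taken for a name from the list of things; names that differ only in an ending like _2 or _b are one class to them, and where a whole thing is asked for, a point or a joint stands for the part that bears it (a point fixed in the world has none). Each returns a list of dicts, best first, with "confidence" (0 to 1); they miss things now and then, are a little off and sometimes report something else, mostly with a low value. They report only what shows in the picture. A call takes as long as a camera call.
- spot_in(query, camera): "rect" ([left, top, right, bottom] in pixels, round what is visible of it).
- tip_of(query, camera): "location" ([column, row] in pixels: a listed point, or the origin of a listed thing).
The state is a dict: "time_s": time; "qpos": joint angles; "qvel": joint speeds; "effort": joint torques, N m; "ee_pos": TCP position; "ee_rot": TCP orientation; "force": force on the tool from outside, world axes, zero at the start; "torque": the same for the moment, N m; "gripper_width": finger opening in mm.
Only numpy, scipy, OpenCV 4.12 (cv2) and the standard library are available. Lean on these libraries where they do the work, as an engineer would, in place of code of your own. Each camera call takes 0.05 s, during which the arm holds its last target. There are 200 camera calls.

### The job

Fit the bent chocolate arch to the showpiece base: keeping it upright and square, lower its drilled boss over the upright metal rod, turned so that both feet come to rest fully down in the two notched piers (the foot nearer the boss in the pier nearer the rod). Lower it gently, never letting it drop down the rod, and leave the cake tin, the chocolate column and the brush where they are.

Things in the scene. Friction and masses are not known exactly. Their poses are not given: they have to be found in the camera images.
- arch_grip (a point): Grip place on the loose milk-brown chocolate arch (0.14 to 0.23 kg), which starts standing on its two feet on the table: middle of its level bar's free span, half-way up the bar. Bar 26 mm wide (along y), 18 mm thick, free 35 mm to the boss's side and 28 mm to the other; this point is 66 mm above the soles. Arch axes: x along the arch from boss to long end, z up.
- arch_bore (a point): Centre of the vertical through-hole (16 mm diameter) in the arch's square boss (36 x 36 mm, 30 mm tall, from 45 to 75 mm above the soles). It is 55 mm from arch_grip along -x and 60 mm above the soles. Axes are the arch's.
- foot_short (a point): Centre of the sole of the arch's foot nearer the boss: 55 mm from the hole along -x. Foot 16 mm along x, 26 mm along y, upright for 32 mm, then it slopes in to the bar. Axes are the arch's.
- foot_long (a point): Centre of the sole of the arch's other foot, 115 mm from the hole along +x, same size. Axes are the arch's.
- rod_tip (a point): Top of the fixed upright metal rod, 12 mm diameter, round tip 174 mm above the table, in the middle of the fixed ivory chocolate plaque (300 mm disc on a 330 mm dark board; plaque top 20 mm above the table). With the arch home the rod stands 53 mm out of its boss, so grip the arch beside it. Base axes: x points from the rod to the far pier, z up.
- notch_short (a point): Centre of the floor of the notch in the near dark pier (60 mm across), 55 mm from the rod along the base's -x, 46 mm above the table. The notch is a straight slot along the base's x, 32 mm wide between two caramel-coloured cheeks (each 40 mm long, 11 mm thick, 16 mm tall, to 62 mm above the table), open at both ends. Axes are the base's.
- notch_long (a point): Centre of the floor of the like notch in the far pier, 115 mm from the rod along the base's +x, also 46 mm above the table. Axes are the base's.
- cake_tin: Bystander: empty round aluminium cake tin, 120 mm across, 60 mm tall, with its origin under its middle. It stands on the table beyond the work.
- column_center (a point): Bystander: middle of a short upright chocolate column, 50 mm across, 90 mm tall, standing loose on the table.
- brush_grip (a point): Bystander: handle of a pastry brush lying loose on the table; its length runs along its x axis.

How it is judged:
By the outcome, as a careful person would: the job done as asked, in the order asked, and still so for the second after the job is handed in, with the robot touching nothing.
It also fails if it takes over 48 s, if anything falls off the work surface, if the arm or the gripper's body presses on something with over 40 N, if the wrist force passes 120 N, or if a joint passes its speed limit or range.

## Working session

There is one attempt and no reset: what is moved stays moved. The work goes in short steps, Python scripts to look and compute and a shell command to move; the robot and the scene stay as the last step left them, time stands still between calls to the robot, and variables do not carry over. Pictures are saved under pics/ and viewed, about 8 in all and at most 12, crops included, and the job is handed in when it is done.

```bash
ls; mkdir -p pics
cat > h.py <<'E'
from workcell import *
import numpy as np, cv2
from scipy.spatial.transform import Rotation as R
def cam(n):
    c=calibration(n); K=np.array(c["mtx"],float); Rm=cv2.Rodrigues(np.array(c["rvec"],float))[0]; t=np.array(c["tvec"],float).ravel()
    return K,Rm,t
def ray(n,p,c=None):
    K,Rm,t=c or cam(n); d=Rm.T@np.linalg.solve(K,[p[0],p[1],1]); return -Rm.T@t,d/np.linalg.norm(d)
def atz(n,p,z,c=None):
    o,d=ray(n,p,c); return o+d*(z-o[2])/d[2]
def proj(n,X,c=None):
    K,Rm,t=c or cam(n); x=K@(Rm@np.array(X,float)+t); return x[:2]/x[2]
def tri(obs):
    A=np.zeros((3,3));b=np.zeros(3)
    for n,p in obs:
        o,d=ray(n,p);M=np.eye(3)-np.outer(d,d);A+=M;b+=M@o
    return np.linalg.solve(A,b)
Z=dict(arch_grip=66,arch_bore=60,foot_short=0,foot_long=0,rod_tip=174,notch_short=46,notch_long=46,column_center=45,brush_grip=8,cake_tin=0)
def save(im,f): cv2.imwrite("pics/"+f,im[:,:,::-1])
E
python3 - <<'E'
from h import *
np.set_printoptions(precision=1,suppress=True)
for n in("top","side"):
    save(grab_frame(n),n+"0.png")
    for q in Z:
        r=tip_of(q,n)
        for k in r[:2]: print(n,q,np.round(k["confidence"],2),np.array(k["location"]),atz(n,k["location"],Z[q]))
s=state();print(s["time_s"],s["ee_pos"],s["ee_rot"],s["gripper_width"],s["force"])
E
```

```text
pics
top arch_bore 0.87 [319.7 223.2] [ 514.1 -196.5   60. ]
top foot_short 0.91 [328.8 239.6] [ 474.9 -231.2    0. ]
top foot_long 0.64 [283.2 187.3] [ 599.4 -120.4    0. ]
top rod_tip 0.93 [130.3 215.2] [525.3 189.7 174. ]
top notch_short 0.69 [129.5 214.3] [528.7 230.8  46. ]
top notch_short 0.58 [160.8 233.9] [485.8 159.5  46. ]
top notch_long 0.88 [118.5 174.6] [618.1 259.3  46. ]
top column_center 0.8 [129.1 119.1] [747.3 241.5  45. ]
top brush_grip 0.58 [356.4 128.4] [ 746.9 -299.1    8. ]
top brush_grip 0.45 [236.1 119.6] [762.2  -3.6   8. ]
top cake_tin 0.69 [235.1 120.6] [761.9  -1.    0. ]
side arch_grip 0.9 [292. 179.] [ 551.4 -146.6   66. ]
side arch_bore 0.66 [313.5 174.2] [ 515.7 -204.4   60. ]
side foot_short 0.72 [329.1 195.6] [ 467.1 -213.9    0. ]
side foot_long 0.8 [267.6 194.2] [ 613.8 -128.6    0. ]
side foot_long 0.41 [251.1 266.3] [512.2 119.6   0. ]
side rod_tip 0.58 [225.9 224.4] [528.7 187.1 174. ]
side rod_tip 0.34 [267.9 196.2] [503.5  66.9 174. ]
side notch_short 0.77 [254.6 264.5] [486.5 146.4  46. ]
side notch_long 0.62 [173.3 274.8] [616.4 262.3  46. ]
side column_center 0.75 [139.2 245.5] [738.4 236.4  45. ]
side column_center 0.26 [266.3 195.5] [586.4 -73.   45. ]
side cake_tin 0.77 [194.5 203.7] [759.7  11.8   0. ]
side cake_tin 0.3 [139.3 244.8] [776.9 205.2   0. ]
1.1 [ 251.6 -517.1  236. ] [180.    0.   25.9] 91.36740729844236 [ 0.9 -0.5  0.8]
```

```bash
python3 -c "
import cv2,numpy as np
a=cv2.imread('pics/top0.png');b=cv2.imread('pics/side0.png');cv2.imwrite('pics/both0.png',cv2.resize(np.hstack([a,b]),(800,300)))"
```

```text
(no output)
```

View pics/top0.png

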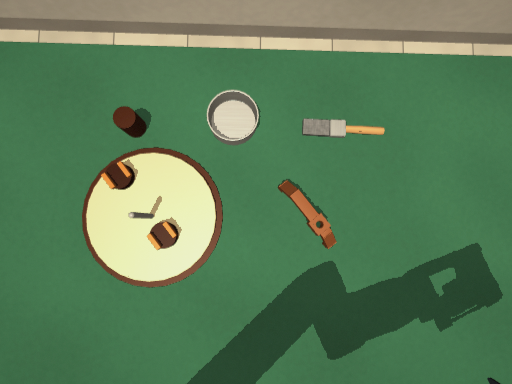

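View pics/side0.png

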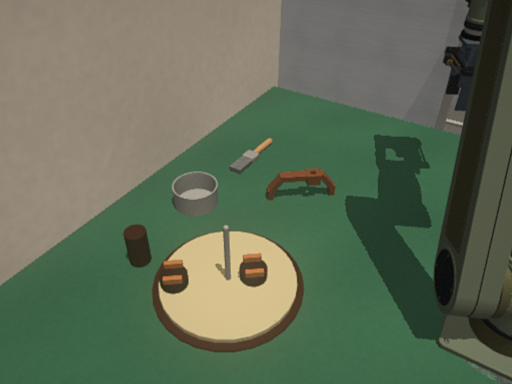

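The top picture shows the arch with its boss at about (320,224) and its long foot at (287,187). The rod tip is at (130,215) and the piers are at (163,235) and (118,176). The side view agrees. Arch yaw is about 36° and base yaw about 38.7°. I'll move over the grip and look from close up.

```bash
R="0.856 -0.367 0.04 0 0 -0.118"; python3 -m jog '0.856 -0.367 0.04 0 0 -0.118;0.856 -0.367 0.04 0 0 -0.118;0.856 -0.367 0.04 0 0 -0.118;0.856 -0.367 0.04 0 0 -0.118;0.856 -0.367 0.04 0 0 -0.118;0.856 -0.367 0.04 0 0 -0.118;0.856 -0.367 0.04 0 0 -0.118;0.856 -0.367 0.04 0 0 -0.118;0.856 -0.367 0.04 0 0 -0.118;0.856 -0.367 0.04 0 0 -0.118;0.856 -0.367 0.04 0 0 -0.118;0.856 -0.367 0.04 0 0 -0.118;0.856 -0.367 0.04 0 0 -0.118;0.856 -0.367 0.04 0 0 -0.118;0.856 -0.367 0.04 0 0 -0.118;0.856 -0.367 0.04 0 0 -0.118' 1 30
cat > look.py <<'E'
from h import *
import sys
np.set_printoptions(precision=1,suppress=True)
f=sys.argv[1]; names=sys.argv[2:]
s=state();print(s["time_s"],s["ee_pos"],s["ee_rot"],s["gripper_width"],s["force"])
c=cam("wrist");im=grab_frame("wrist");save(im,f)
print("cam",-c[1].T@c[2], c[1][2])
for q in names:
    for k in tip_of(q,"wrist")[:2]: print(q,round(k["confidence"],2),np.array(k["location"]),atz("wrist",k["location"],Z[q],c))
E
python3 look.py w1.png arch_grip arch_bore foot_short foot_long
```

```text
time_s: 2.43
ee_pos: [555.2, -166.2, 216.2]
ee_rot: [180.0, 0.0, 36.4]
force: [-0.5, 0.3, -0.0]
gripper_width: 91.0
2.4333 [ 555.2 -166.2  216.2] [180.    0.   36.4] 90.95148774885232 [-0.5  0.3 -0. ]
cam [ 613.4 -122.7  364.8] [-0.2 -0.2 -1. ]
arch_grip 0.83 [250.7 174.1] [ 557.6 -156.3   66. ]
arch_bore 0.65 [254.  230.3] [ 512.8 -192.8   60. ]
```

View pics/w1.png

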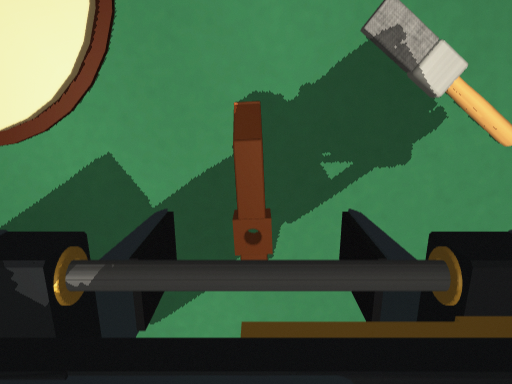

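The wrist view shows the bar running up from the boss, with the hole at about (253,236) and the foot top at (248,103). I'll measure the bar edges on its top plane, z = 75.

Run:
```python
from h import *
np.set_printoptions(precision=1,suppress=True)
im=cv2.imread('pics/w1.png');c=cam("wrist")
hsv=cv2.cvtColor(im,cv2.COLOR_BGR2HSV)
P=[]
for r in range(145,206,10):
    row=im[r].astype(int); m=[x for x in range(215,290) if row[x,2]>row[x,1]*1.3]
    a,b=m[0]-.5,m[-1]+.5; A=atz("wrist",[a,r],75,c);B=atz("wrist",[b,r],75,c)
    P.append((A+B)/2); print(r,a,b,np.linalg.norm(A-B),(A+B)/2, im[r,m[0]:m[-1]+1:4,2])
P=np.array(P);d=P[0]-P[-1];print("yaw",np.degrees(np.arctan2(d[1],d[0])))
g=im[225:250,240:268,2];print(g.min());ys,xs=np.where(g<60);print(len(xs),xs.mean()+240,ys.mean()+225)
print(atz("wrist",[xs.mean()+240,ys.mean()+225],75,c), atz("wrist",[248,140],75,c))
cv2.imwrite("pics/w1c.png",cv2.resize(im[90:265,200:310],None,fx=3.4,fy=3.4,interpolation=cv2.INTER_CUBIC))
```

```text
145 232.5 262.5 26.11431379686086 [ 579.2 -137.1   75. ] [ 77 109 109 111 111 112 111  97]
155 233.5 262.5 25.443262602457654 [ 572.3 -142.6   75. ] [ 88 107 108 109 111 111 111  87]
165 234.5 262.5 24.761524400719765 [ 565.4 -148.2   75. ] [ 93 109 106 108 109 111 110]
175 234.5 263.5 25.85171901960468 [ 558.3 -153.8   75. ] [ 79 108 109 107 109 110 110  84]
185 235.5 263.5 25.162253043884 [ 551.2 -159.6   75. ] [ 89 108 108 106 110 108 108]
195 236.5 264.5 25.36756965596634 [ 544.2 -165.8   75. ] [ 93 106 105 106 107 109 109]
205 236.5 264.5 25.576165487247362 [ 536.5 -171.4   75. ] [ 80 105 107 106 107 107 107]
yaw 38.85315864107907
33
180 252.49444444444444 236.0
[ 513.  -190.9   75. ] [ 582.9 -134.9   75. ]
```

View pics/w1c.png

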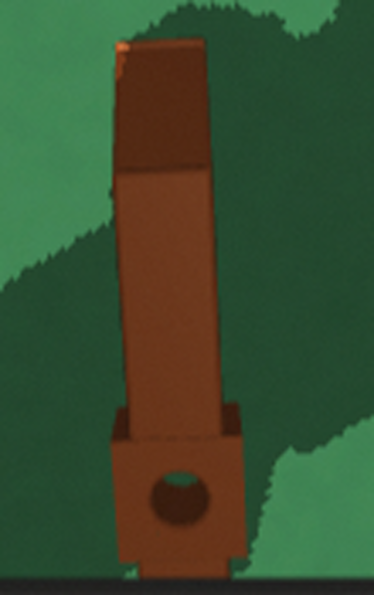

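```bash
python3 -m jog '0.012 -0.015 0.08 0 0 -0.027;0.012 -0.015 0.16 0 0 -0.027;0.012 -0.015 0.22 0 0 -0.027;0.012 -0.015 0.26 0 0 -0.027;0.012 -0.015 0.285 0 0 -0.027;0.012 -0.015 0.294 0 0 -0.027;0.012 -0.015 0.294 0 0 -0.027;0.012 -0.015 0.294 0 0 -0.027' 1 25
python3 -m jog '0 0 0 0 0 0;0 0 0 0 0 0;0 0 0 0 0 0;0 0 0 0 0 0;0 0 0 0 0 0;0 0 0 0 0 0;0 0 0 0 0 0;0 0 0 0 0 0;0 0 0 0 0 0;0 0 0 0 0 0' -1 25
```

```text
time_s: 3.35
ee_pos: [556.7, -156.3, 69.8]
ee_rot: [179.9, -0.0, 38.9]
force: [-0.9, 0.1, -0.3]
gripper_width: 91.4
time_s: 4.18
ee_pos: [556.6, -156.3, 69.8]
ee_rot: [179.9, -0.0, 38.9]
force: [1.0, -0.3, -0.4]
gripper_width: 27.7
```

```bash
python3 -m jog '0 0 -0.005 0 0 0;0 0 -0.015 0 0 0;0 0 -0.04 0 0 0;0 0 -0.08 0 0 0;0 0 -0.14 0 0 0;0 0 -0.2 0 0 0;0 0 -0.26 0 0 0;0 0 -0.32 0 0 0;0 0 -0.36 0 0 0;0 0 -0.385 0 0 0;0 0 -0.39 0 0 0;0 0 -0.39 0 0 0'
python3 look.py w2.png arch_grip arch_bore
```

```text
time_s: 5.18
ee_pos: [556.5, -156.2, 265.6]
ee_rot: [179.9, -0.1, 38.9]
force: [0.2, -0.6, -2.7]
gripper_width: 26.0
5.1833 [ 556.5 -156.2  265.6] [179.9  -0.1  38.9] 25.975474251115777 [ 0.2 -0.6 -2.7]
cam [ 612.3 -110.1  414.4] [-0.2 -0.2 -1. ]
arch_grip 0.63 [258.7 253.5] [ 483.4 -217.1   66. ]
```

View pics/w2.png

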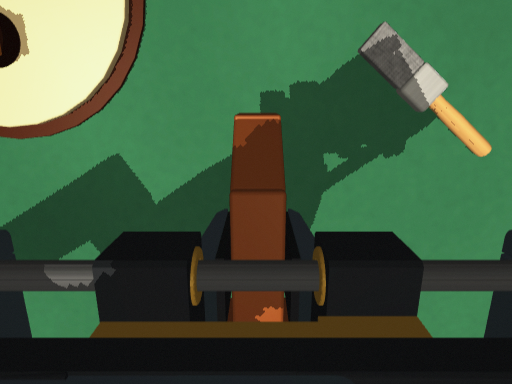

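```bash
python3 -m jog '0.01 -0.013 0 0 0 0;0.034 -0.043 0 0 0 0;0.07 -0.09 0 0 0 0;0.11 -0.14 0 0 0 0;0.15 -0.19 0 0 0 0;0.19 -0.242 0 0 0 0;0.23 -0.293 0 0 0 0;0.27 -0.345 0 0 0 0;0.305 -0.39 0 0 0 0;0.326 -0.417 0 0 0 0;0.336 -0.43 0 0 0 0;0.338 -0.432 0 0 0 0;0.338 -0.432 0 0 0 0;0.338 -0.432 0 0 0 0'
python3 look.py w3.png rod_tip notch_short notch_long
python3 - <<'E'
from h import *
np.set_printoptions(precision=1,suppress=True)
s=state();e=np.array(s["ee_pos"]);c=cam("wrist")
for p in([258,190],[258,115]): 
  for z in (s["ee_pos"][2]+6,): q=atz("wrist",p,z,c);print("kink rel tool",R.from_euler('xyz',s["ee_rot"],degrees=True).inv().apply(q-e))
for n in("top","side"):
    save(grab_frame(n),n+"3.png")
    for q in("rod_tip","arch_bore","foot_short","foot_long","notch_short","notch_long"):
        for k in tip_of(q,n)[:1]:
            zz={"arch_bore":e[2]-9,"foot_short":e[2]-69,"foot_long":e[2]-69}.get(q,Z[q]);print(n,q,round(k["confidence"],2),np.array(k["location"]),atz(n,k["location"],zz))
E
```

```text
time_s: 6.5
ee_pos: [551.4, 117.3, 263.0]
ee_rot: [-179.9, 0.1, 38.9]
force: [0.4, -0.7, -1.9]
gripper_width: 26.0
6.5 [551.4 117.3 263. ] [-179.9    0.1   38.9] 26.006239334444587 [ 0.4 -0.7 -1.9]
cam [608.  163.3 411.5] [-0.2 -0.2 -1. ]
rod_tip 0.77 [155.8 168.3] [524.4 191.2 174. ]
notch_short 0.9 [196.7 193.6] [484.3 153.2  46. ]
notch_long 0.95 [186.5  27.8] [618.  263.2  46. ]
kink rel tool [34.6 -0.2 -6. ]
kink rel tool [67.  -0.2 -6.1]
top arch_bore 0.62 [183.  226.2] [507.1  76.5 254.4]
top foot_short 0.89 [204.8 244.2] [473.6  45.4 194.4]
top notch_short 0.65 [159.6 236.6] [479.7 162.   46. ]
side rod_tip 0.82 [224.4 224.7] [530.7 189.3 174. ]
side foot_short 0.63 [286.4 190.4] [468.2  51.7 194.4]
side foot_long 0.55 [207.4 193.8] [600.9 148.8 194.4]
side notch_short 0.57 [255.7 268.4] [478.7 154.6  46. ]
side notch_long 0.78 [170.8 274.3] [621.7 264.   46. ]
```

View pics/w3.png

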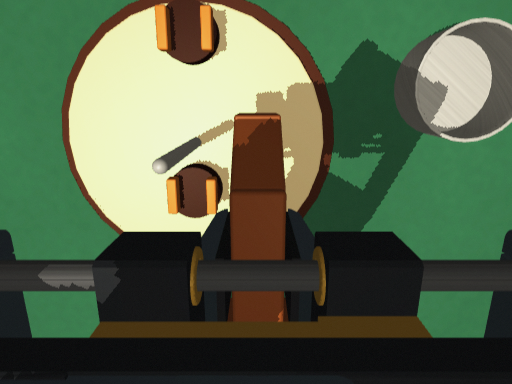

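The wrist view shows the rod tip at about (160,166). The near pier is at (193,192) and the far pier at (187,28), with their cheeks clear. I'll refine the base pose from the cheek edges and the tip.

Run:
```python
from h import *
np.set_printoptions(precision=1,suppress=True)
im=cv2.imread('pics/w3.png');c=cam("wrist");hsv=cv2.cvtColor(im,cv2.COLOR_BGR2HSV)
m=((hsv[:,:,0]>8)&(hsv[:,:,0]<22)&(hsv[:,:,1]>190)&(hsv[:,:,2]>190)).astype(np.uint8)
n,l,st,ce=cv2.connectedComponentsWithStats(m)
C=[]
for i in range(1,n):
    if st[i,4]>150 and st[i,0]<240 and st[i,1]<215:
        ys,xs=np.where(l==i); r=cv2.minAreaRect(np.c_[xs,ys].astype(np.float32)); b=cv2.boxPoints(r)
        W=np.array([atz("wrist",p,62,c) for p in b]); print(st[i],b.round(1).tolist());print(W[:,:2].tolist(), "centre",W.mean(0), np.linalg.norm(W[0]-W[1]),np.linalg.norm(W[1]-W[2]))
        C.append(W.mean(0))
print(len(C))
if len(C)==4:
    C=sorted(C,key=lambda p:p[0]+p[1]); a=(C[0]+C[1])/2;b=(C[2]+C[3])/2;d=b-a
    print(a,b,np.linalg.norm(d),"yaw",np.degrees(np.arctan2(d[1],d[0])),"rod",a+d*55/170)
g=cv2.cvtColor(im[150:182,145:180],cv2.COLOR_BGR2HSV)
print("tip168 ",atz("wrist",[160,166.5],168,c))
# board (outer dark circle) & zoom
cv2.imwrite("pics/w3c.png",cv2.resize(im[0:225,135:245],None,fx=2.6,fy=2.6,interpolation=cv2.INTER_CUBIC))
cv2.imwrite("pics/w3d.png",cv2.resize(im[145:185,140:190],None,fx=10,fy=10,interpolation=cv2.INTER_CUBIC))
a=cv2.imread("pics/w3c.png");b=cv2.imread("pics/w3d.png");o=np.zeros((585,800,3),np.uint8);o[:a.shape[0],:a.shape[1]]=a;o[:400,295:795]=b;cv2.imwrite("pics/w3e.png",o)
```

```text
0
tip168  [525.4 191.3 168. ]
```

View pics/w3e.png

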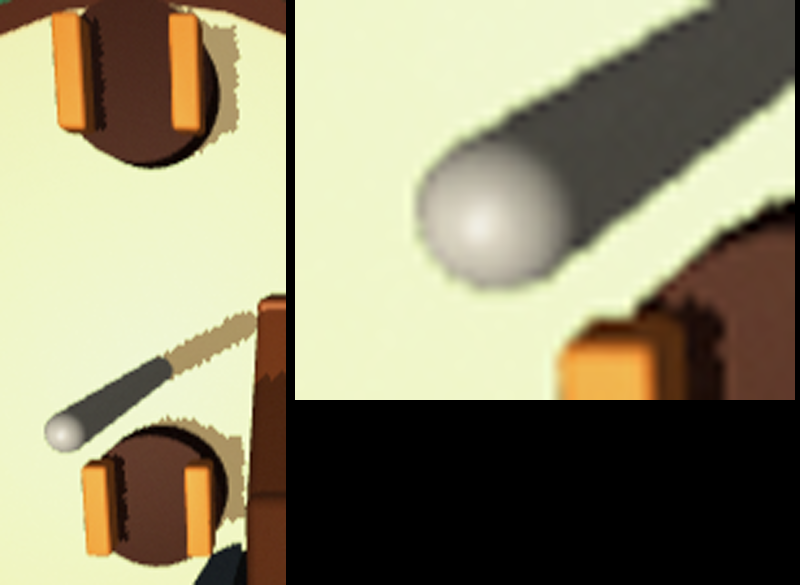

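Run:
```python
from h import *
np.set_printoptions(precision=1,suppress=True)
im=cv2.imread('pics/w3.png');c=cam("wrist");hsv=cv2.cvtColor(im,cv2.COLOR_BGR2HSV)
print(hsv[190,172],hsv[190,211],hsv[28,163],hsv[28,206])
ref=hsv[190,172].astype(int)
m=((abs(hsv[:,:,0].astype(int)-ref[0])<6)&(hsv[:,:,1]>140)&(hsv[:,:,2]>ref[2]-35)).astype(np.uint8); m[225:]=0;m[:,232:]=0
n,l,st,ce=cv2.connectedComponentsWithStats(m);C=[]
for i in range(1,n):
    if st[i,4]>150:
        ys,xs=np.where(l==i); b=cv2.boxPoints(cv2.minAreaRect(np.c_[xs,ys].astype(np.float32)))
        W=np.array([atz("wrist",p,62,c) for p in b]); ctr=atz("wrist",ce[i],62,c)
        print(st[i],ce[i],ctr,np.linalg.norm(W[0]-W[1])+.9,np.linalg.norm(W[1]-W[2])+.9);C.append(ctr)
if len(C)==4:
    C=sorted(C,key=lambda p:p[0]+p[1]); a=(C[0]+C[1])/2;b=(C[2]+C[3])/2;d=b-a
    y=np.arctan2(d[1],d[0]);r=a+d*55/170
    print(a,b,np.linalg.norm(d),"gaps",np.linalg.norm(C[0]-C[1]),np.linalg.norm(C[2]-C[3]),"yaw",np.degrees(y),"rod",r)
    for rr in(r[:2],np.array([525.4,191.3])):
        print("TCP target",rr+55*np.array([np.cos(y),np.sin(y)]))
```

```text
[ 18 172 241] [ 18 176 241] [ 17 182 240] [ 17 186 241]
[155   5  12  44 432] [160.5  26.6] [602.9 280.3  62. ] 10.264635044463274 39.03023950675039
[200   6  11  43 421] [205.2  27. ] [629.6 246.6  62. ] 10.284205672973512 38.07915065989668
[166 180  11  34 290] [171.4 196.4] [469.8 174.5  62. ] 10.295940832989466 39.04638397147105
[206 180  10  34 291] [210.5 196.6] [496.6 140.9  62. ] 10.02652547395215 38.86023453125303
[483.2 157.7  62. ] [616.2 263.4  62. ] 169.94255720321308 gaps 42.94312850445936 42.95034151789245 yaw 38.46910580433011 rod [526.2 191.9  62. ]
TCP target [569.3 226.1]
TCP target [568.5 225.5]
```

The base pose agrees within itself: pier spacing 169.9 mm and both cheek gaps 43 mm. Next I'll hover with the boss just above the tip.

```bash
python3 -m jog '0.006 -0.006 0 0 0 0.001;0.026 -0.023 0 0 0 0.003;0.056 -0.05 0 0 0 0.005;0.09 -0.08 0 0 0 0.005;0.122 -0.11 0 0 0 0.005;0.148 -0.133 0 0 0 0.005;0.16 -0.144 0 0 0 0.005;0.164 -0.147 0 0 0 0.005;0.164 -0.147 0.005 0 0 0.005;0.164 -0.147 0.03 0 0 0.005;0.164 -0.147 0.06 0 0 0.005;0.164 -0.147 0.09 0 0 0.005;0.164 -0.147 0.11 0 0 0.005;0.164 -0.147 0.116 0 0 0.005;0.164 -0.147 0.116 0 0 0.005;0.164 -0.147 0.116 0 0 0.005'
python3 look.py w4.png
python3 - <<'E'
from h import *
s=save
a=grab_frame("side");b=grab_frame("top");w=cv2.imread('pics/w4.png')
for i,n in((a,"side4.png"),(b,"top4.png")):save(i,n)
A=cv2.resize(a[170:320,140:300,::-1],(400,375),interpolation=cv2.INTER_CUBIC)
B=cv2.resize(b[160:280,90:218,::-1],(400,375),interpolation=cv2.INTER_CUBIC)
W=cv2.resize(w[:,60:460],(225,216))
cv2.imwrite('pics/m4.png',np.vstack([np.hstack([A,B]),np.hstack([W,np.zeros((216,575,3),np.uint8)])]))
st=state();e=np.array(st["ee_pos"]);M=R.from_euler('xyz',st["ee_rot"],degrees=True).as_matrix()
# expected pixels in the side camera: bore bottom centre and rod tip
for n in("side","top"):
    print(n,"bore btm",proj(n,e+M@[-55.3,0,25-0.3]),"bore top",proj(n,e+M@[-55.3,0,-6]),"rod tip",proj(n,[525.8,191.6,174]))
E
```

```text
time_s: 8.73
ee_pos: [569.4, 226.7, 206.0]
ee_rot: [-179.9, 0.0, 38.4]
force: [0.4, 0.5, -2.0]
gripper_width: 25.6
8.7333 [569.4 226.7 206. ] [-179.9    0.    38.4] 25.561848658937294 [ 0.4  0.5 -2. ]
cam [626.2 272.2 354.6] [-0.2 -0.2 -1. ]
side bore btm [225.17415118 223.61886252] bore top [224.65167814 211.64597747] rod tip [225.81773561 226.2812528 ]
top bore btm [127.42385652 214.62002794] bore top [122.00014987 214.34048159] rod tip [129.28446295 214.93411825]
```

View pics/m4.png

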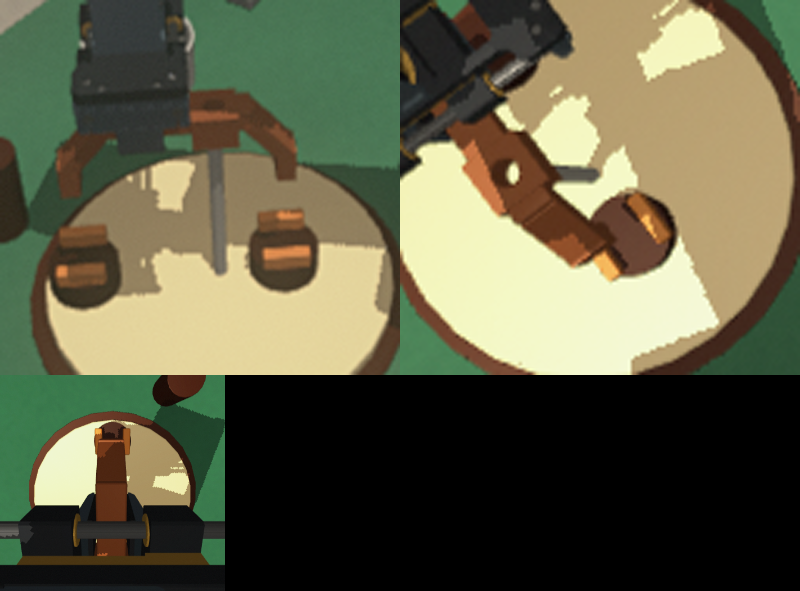

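The side view shows the boss centred over the rod. The top view shows the hole with the rod's shaft to its right. I'll zoom in on the top view to check how well they line up.

Run:
```python
import cv2,numpy as np
a=cv2.imread('pics/top0.png')[200:230,105:165];b=cv2.imread('pics/top4.png')[200:230,105:165];s=cv2.imread('pics/side4.png')[195:245,200:280]
f=lambda i,k:cv2.resize(i,None,fx=k,fy=k,interpolation=cv2.INTER_CUBIC)
o=np.zeros((600,800,3),np.uint8);o[:200,:400]=f(a,20/3)[:200,:400];o[:200,400:]=f(b,20/3)[:200,:400];o[200:600,:640]=f(s,8);cv2.imwrite('pics/z4.png',o)
```

```text
(no output)
```

View pics/z4.png

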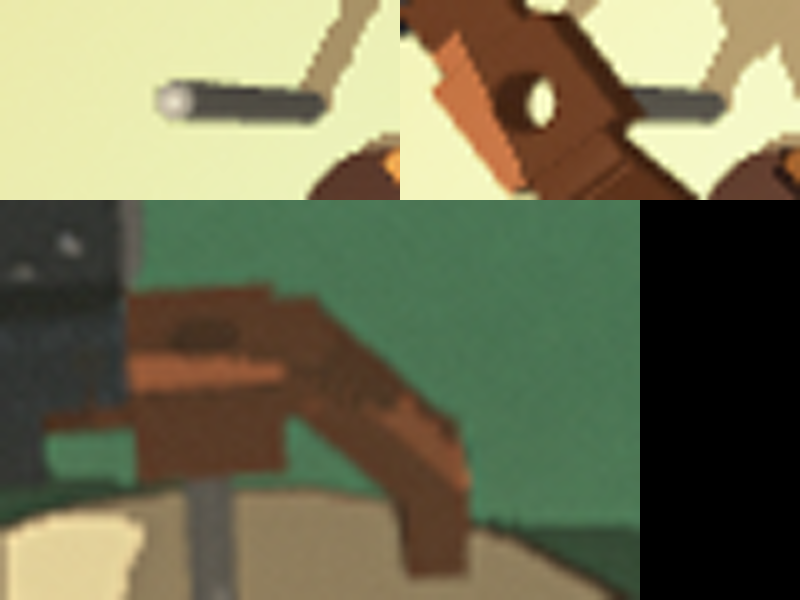

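Run:
```python
from h import *
np.set_printoptions(precision=2,suppress=True)
st=state();e=np.array(st["ee_pos"]);M=R.from_euler('xyz',st["ee_rot"],degrees=True).as_matrix();print(e)
zt=e[2]+6
bt=atz("top",[124.0,215.15],zt); rt=atz("top",[131.4,215.15],168)
print("top: bore",bt,"rod",rt,"bore-rod in tool axes",M.T@(bt-rt))
b0=e+M@[-55,0,-6]
J=lambda n,X:np.array([proj(n,np.array(X)+d)-proj(n,X) for d in(M[:,0],M[:,1])])
print("px per mm tool x,y: top",J("top",b0),"side",J("side",b0))
# side: bore col 225.9 vs rod 226.2
bs=atz("side",[225.9,211.5],zt); print("side bore",bs,"rel TCP",M.T@(bs-e), "top rel TCP",M.T@(bt-e))
# side ray plane: rod lateral
rs=atz("side",[226.2,226.3],174);print("side rod@174",rs,"bore-rod tool",M.T@(bs-rs))
```

```text
[569.56 227.07 206.4 ]
top: bore [524.84 189.05 212.4 ] rod [525.51 189.44 168.  ] bore-rod in tool axes [ -0.72  -0.14 -44.4 ]
px per mm tool x,y: top [[-0.33 -0.44]
 [ 0.46 -0.34]] side [[-0.53  0.04]
 [-0.03 -0.34]]
side bore [524.45 191.1  212.4 ] rel TCP [-57.69   0.11  -6.05] top rel TCP [-58.65   1.96  -6.05]
side rod@174 [525.14 191.25 174.  ] bore-rod tool [ -0.6   -0.34 -38.4 ]
```

Both fixed cameras put the bore about 0.65 mm behind the rod along tool x and 0.25 mm off in y. I'll correct that and lower slowly, watching the force.

```bash
python3 -m jog '0.0012 0.0004 0 0 0 0;0.0012 0.0004 0.003 0 0 0;0.0012 0.0004 0.008 0 0 0;0.0012 0.0004 0.014 0 0 0;0.0012 0.0004 0.02 0 0 0;0.0012 0.0004 0.026 0 0 0;0.0012 0.0004 0.032 0 0 0;0.0012 0.0004 0.038 0 0 0;0.0012 0.0004 0.042 0 0 0;0.0012 0.0004 0.042 0 0 0'
python3 - <<'E'
from h import *
s=state();print(s["force"],s["torque"],s["ee_pos"],s["ee_rot"])
save(grab_frame("side"),"side5.png")
E
```

```text
time_s: 9.72
ee_pos: [569.9, 227.2, 184.7]
ee_rot: [-179.9, 0.0, 38.5]
force: [-0.4, 0.6, -2.2]
gripper_width: 26.0
[-0.36306399  0.62258201 -2.15797994] [ 0.01055001 -0.07142675  0.05448276] [569.86520676 227.2257002  184.73895098] [-1.79942273e+02  1.39610249e-02  3.84513514e+01]
```

```bash
python3 -m jog '0 0 0.003 0 0 0;0 0 0.009 0 0 0;0 0 0.017 0 0 0;0 0 0.025 0 0 0;0 0 0.033 0 0 0;0 0 0.041 0 0 0;0 0 0.049 0 0 0;0 0 0.057 0 0 0;0 0 0.065 0 0 0;0 0 0.073 0 0 0;0 0 0.081 0 0 0;0 0 0.088 0 0 0;0 0 0.092 0 0 0;0 0 0.093 0 0 0;0 0 0.093 0 0 0'
python3 - <<'E'
from h import *
s=state();print(s["force"],s["torque"],s["ee_pos"],s["ee_rot"])
a=grab_frame("side");b=grab_frame("top");c=grab_frame("wrist")
for i,n in((a,"side6"),(b,"top6"),(c,"w6")):save(i,n+".png")
A=cv2.resize(a[200:310,150:290,::-1],(400,314),interpolation=cv2.INTER_CUBIC)
B=cv2.resize(b[160:270,90:230,::-1],(400,314),interpolation=cv2.INTER_CUBIC)
W=cv2.resize(c[0:280,130:390,::-1],(260,280))
cv2.imwrite('pics/m6.png',np.vstack([np.hstack([A,B]),np.hstack([W,np.zeros((280,540,3),np.uint8)])]))
E
```

```text
time_s: 11.02
ee_pos: [570.0, 227.3, 138.4]
ee_rot: [-179.9, -0.0, 38.5]
force: [-0.3, -0.2, -2.7]
gripper_width: 25.8
[-0.29102335 -0.21644158 -2.713117  ] [-0.03675687 -0.03855187 -0.00095142] [569.98454547 227.29448621 138.41291733] [-1.79949460e+02 -1.09324201e-03  3.84539555e+01]
```

View pics/m6.png

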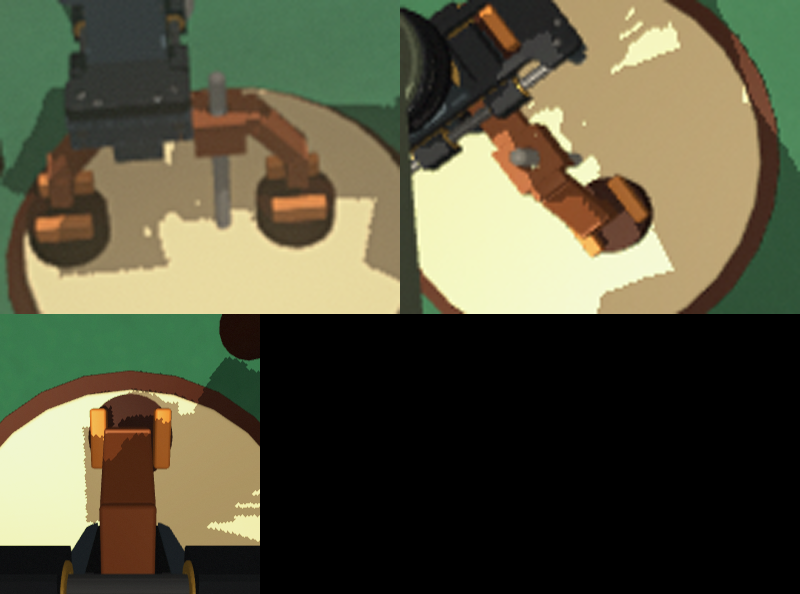

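The rod now stands through the boss and both feet are lined up between the cheeks, with no contact force. I'll lower it to just above the floors and then creep down.

```bash
python3 -m jog '0 0 0.002 0 0 0;0 0 0.006 0 0 0;0 0 0.011 0 0 0;0 0 0.016 0 0 0;0 0 0.021 0 0 0;0 0 0.026 0 0 0;0 0 0.031 0 0 0;0 0 0.035 0 0 0;0 0 0.038 0 0 0;0 0 0.039 0 0 0;0 0 0.039 0 0 0'
python3 -m jog '0 0 0.001 0 0 0;0 0 0.002 0 0 0;0 0 0.003 0 0 0;0 0 0.004 0 0 0;0 0 0.004 0 0 0;0 0 0.004 0 0 0'
```

```text
time_s: 12.08
ee_pos: [570.2, 227.4, 119.2]
ee_rot: [-180.0, -0.0, 38.5]
force: [0.9, -0.3, -2.0]
gripper_width: 26.4
time_s: 12.58
ee_pos: [570.2, 227.4, 117.2]
ee_rot: [-180.0, -0.0, 38.5]
force: [-0.7, 0.4, -1.0]
gripper_width: 25.6
```

```bash
python3 -m jog '0 0 0.001 0 0 0;0 0 0.002 0 0 0;0 0 0.003 0 0 0;0 0 0.003 0 0 0;0 0 0.003 0 0 0;0 0 0.003 0 0 0'; python3 -c "
from h import *
s=state();print(s['force'],s['torque'],s['ee_pos'])"
```

```text
time_s: 13.08
ee_pos: [570.2, 227.4, 115.9]
ee_rot: [-180.0, -0.0, 38.5]
force: [-0.1, -0.2, -0.3]
gripper_width: 26.0
[-0.07802397 -0.2207035  -0.33396674] [ 0.03103019  0.1168095  -0.01098275] [570.19677031 227.39647933 115.88542278]
```

```bash
python3 -m jog '0 0 0.001 0 0 0;0 0 0.002 0 0 0;0 0 0.002 0 0 0;0 0 0.002 0 0 0;0 0 0.002 0 0 0'; python3 -c "
from h import *
s=state();print(s['force'],s['torque'],s['ee_pos'])"
```

```text
time_s: 13.5
ee_pos: [570.2, 227.4, 115.8]
ee_rot: [-180.0, -0.1, 38.5]
force: [-1.9, -1.2, 5.3]
gripper_width: 25.9
[-1.873338   -1.15044461  5.30078906] [-0.11580902  0.33232273 -0.02592928] [570.15579167 227.42863048 115.82470143]
```

Contact came at the expected height (TCP 115.8 against 115.7 predicted), so the arch is seated. I'll release and back off.

```bash
python3 -m jog '0 0 0 0 0 0;0 0 0 0 0 0;0 0 0 0 0 0;0 0 0 0 0 0;0 0 0 0 0 0;0 0 0 0 0 0;0 0 0 0 0 0;0 0 0 0 0 0' 0.4
python3 -m jog '0 0 -0.01 0 0 0;0 0 -0.03 0 0 0;0 0 -0.06 0 0 0;0 0 -0.1 0 0 0;0 0 -0.15 0 0 0;0 0 -0.2 0 0 0;0 0 -0.25 0 0 0;-0.05 0 -0.28 0 0 0;-0.12 0.05 -0.3 0 0 0;-0.19 0.11 -0.3 0 0 0;-0.23 0.15 -0.3 0 0 0;-0.24 0.16 -0.3 0 0 0;-0.24 0.16 -0.3 0 0 0'
python3 - <<'E'
from h import *
np.set_printoptions(precision=1,suppress=True)
s=state();print(s["force"],s["ee_pos"])
cw=cam("wrist");a=grab_frame("side");b=grab_frame("top");c=grab_frame("wrist")
for i,n in((a,"side7"),(b,"top7"),(c,"w7")):save(i,n+".png")
H=dict(arch_bore=106,foot_short=46,foot_long=46,cake_tin=0,column_center=45,brush_grip=8)
for n in("side","top","wrist"):
    for q in H:
        for k in tip_of(q,n)[:1]: print(n,q,round(k["confidence"],2),np.array(k["location"]),atz(n,k["location"],H[q],cw if n=="wrist" else None))
print("expect bore [525.8 191.6] feet [482.8 157.4] [615.8 263.2]")
A=cv2.resize(a[200:310,150:290,::-1],(400,314),interpolation=cv2.INTER_CUBIC)
B=cv2.resize(b[95:270,90:230,::-1],(251,314),interpolation=cv2.INTER_CUBIC)
o=np.zeros((600,800,3),np.uint8);o[:314,:400]=A;o[:314,400:651]=B;o[314:600,:381]=cv2.resize(c[:,:,::-1],(381,286));o[314:600,400:781]=cv2.resize(b[:,:,::-1],(381,286));cv2.imwrite('pics/m7.png',o)
E
```

```text
time_s: 14.17
ee_pos: [570.2, 227.4, 115.8]
ee_rot: [-180.0, -0.1, 38.5]
force: [1.0, -0.2, 0.6]
gripper_width: 63.9
time_s: 15.25
ee_pos: [525.7, 88.2, 267.0]
ee_rot: [180.0, -0.2, 38.3]
force: [0.1, 0.0, -0.9]
gripper_width: 63.9
[ 0.1  0.  -0.9] [525.7  88.2 267. ]
side arch_bore 0.65 [225.8 250.4] [528.3 191.9 106. ]
side foot_short 0.82 [252.1 266.3] [488.4 153.7  46. ]
side cake_tin 0.96 [197.9 205.1] [748.4  11.6   0. ]
side column_center 0.74 [135.4 244.2] [748.6 237.9  45. ]
top cake_tin 0.89 [233.3 124.6] [751.8   3.2   0. ]
top column_center 0.8 [130.2 119.1] [747.3 239.   45. ]
top brush_grip 0.85 [355.6 129.3] [ 744.6 -297.1    8. ]
wrist arch_bore 0.88 [169.  112.7] [525.3 190.4 106. ]
wrist foot_short 0.59 [188.2 159.7] [485.1 155.5  46. ]
wrist cake_tin 0.89 [442.1  53.6] [758.4  -2.4   0. ]
expect bore [525.8 191.6] feet [482.8 157.4] [615.8 263.2]
```

View pics/m7.png

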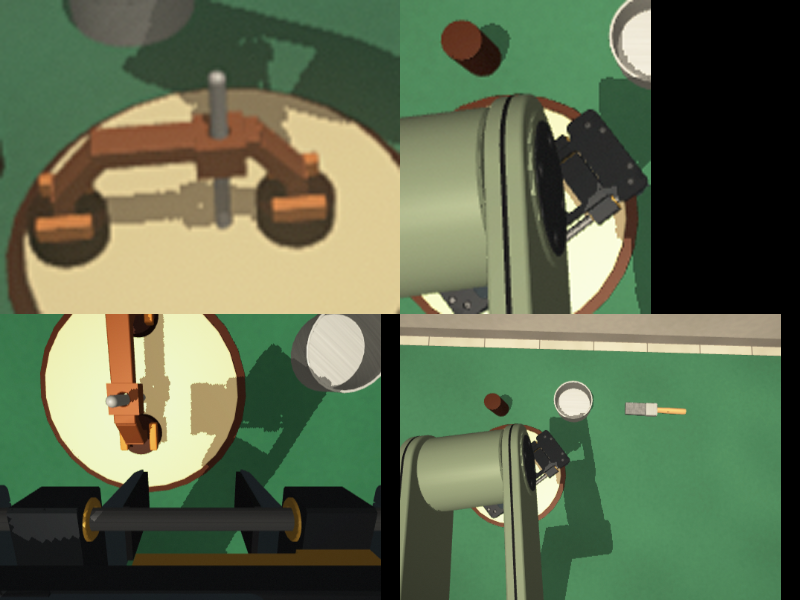

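Run:
```python
from h import *
a=cv2.imread('pics/top0.png').astype(int);b=cv2.imread('pics/top7.png').astype(int)
for n,(x0,y0,x1,y1) in dict(tin=(205,88,262,140),brush=(300,115,388,140),column=(110,100,148,140)).items(): print(n,np.abs(a-b)[y0:y1,x0:x1].mean())
print(job_done())
```

```text
tin 19.852451641925327
brush 17.508636363636363
column 10.665570175438596
the job is handed in; nothing more can be done
None
```

Run:
```python
import cv2,numpy as np
a=cv2.imread('pics/top0.png',0);b=cv2.imread('pics/top7.png',0)
for n,(x0,y0,x1,y1) in dict(tin=(208,90,260,140),brush=(302,116,386,138),column=(112,104,146,138)).items():
    r=cv2.matchTemplate(b[y0-8:y1+8,x0-8:x1+8],a[y0:y1,x0:x1],cv2.TM_CCOEFF_NORMED);_,v,_,p=cv2.minMaxLoc(r);print(n,v,p[0]-8,p[1]-8)
```

```text
tin 0.9681516885757446 0 0
brush 0.9991762042045593 0 0
column 0.9990634918212891 0 0
```

The arch is seated on the base with the rod through its boss and its feet down in the two notched piers, and I've handed the job in. The run took about 15 s of the 48 s allowed.

**What I did:** I gripped the arch by its bar and carried it over the rod. I turned it to the base's yaw (38.5°) and corrected a 0.7 mm offset that both fixed cameras agreed on. It then went down the rod in small steps, with no extra force until the feet touched. After letting go I lifted clear.

**Last checks:**
- **Seating:** the feet touched at TCP height 115.8 mm (115.7 expected), with about 5 N of contact force.
- **Position after release:** the wrist camera network put the bore within about 1.5 mm of the rod and the short foot within about 3 mm of its expected place. In the side view the arch is level and both feet sit between their cheeks. No network reported the long foot in these last pictures, so that foot rests on the view and the seating height alone.
- **Bystanders:** matching the first and last top pictures showed the tin, column and brush with no pixel shift.

**Checks that disagreed:**
- A raw picture difference came out non-zero around all three bystanders. I put that down to a brightness change, because the matching showed no shift. I ran the matching only after handing in.
- The side and top camera readings were about 2–3 mm off the wrist camera's in absolute position, so I relied on differences between points seen by the same camera.

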